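# Hang the hook plate on its screws and latch it

### The arm

A 6-joint arm with a two-finger parallel gripper is mounted at the origin on a cart in front of the work surface, level with it; the furniture and walls round the work are solid. World frame = base frame: x ahead of the robot, y to its left, z up, the work surface at z = 0. Lengths are in m, angles in degrees, forces in N, time in s.
With the tool pointing down it reaches from about 0.35 to 0.975 m from the base axis. Payload 7.1 kg.
Tool frame: the origin (TCP) lies at the very end of the fingers, on their centre line; the grasp point (between the pads) lies 19 mm behind it; z points along the fingers, y is the direction in which the jaws open and shut (so a half turn about z gives the same grasp; the last joint's range is limited). The gripper opens to 88 mm and grips with 3 to 60 N. Pads are 20 mm wide; open, the fingers measure 115 mm over their backs; the gripper's body (75 mm by 178 mm) begins 61 mm behind the grasp point.
Start: joints at [-69.729, 24.242, 93.386, -0, 62.372, -1.089], TCP at [0.228, -0.582, 0.223] pointing down, gripper open.
Joint ranges: [-172.04, 172.04], [-51.8, 120.97], [4.93, 147.93], [-75.15, 255.16], [6.16, 154.13], [-145.62, 145.62]. Speed limits (degrees/s): [136.94, 136.94, 172.46, 180, 180, 180].

### API

Orientations are given as [roll, pitch, yaw] about the fixed x, y, z axes, in that order (R = Rz(yaw) Ry(pitch) Rx(roll)).
In Python, from rig import * gives the robot as it stands.
- The arm moves only by the shell command python3 -m handwheel 'ROWS'. ROWS is JSON, a list that holds one entry, the list of rows, each a list of 5 numbers: the shift along the tool's x, y, z in mm, then the turn about the tool's z in rad, then the closure, from -1 (fully open) to 1 (shut). In form: [[[x, y, z, twist, claw], ...]]. A call has 1 to 20 rows; each row shifts and turns the pose as measured when the row begins, along the tool's axes as they then stand; what a row does not reach is not made up. A row lasts 1/8 s, in which the tool goes at most 62.5 mm and 10.7 degrees, less where a joint would pass 70% of its speed; a pose out of reach is approached as far as the arm can. A call with a gripper value outside its range is refused whole. The fingers move at their own pace and stop on an object; the grip force is fixed at half the most. Time passes only in rows, so rows that do not move let the fingers close. It gives the time, the measured TCP pose, the force and the opening at its end, in the units of the state.
- sense(): the state, without advancing time (a new reading comes with each control period).
- capture(name): name is "scene" or "top" or "wrist"; returns the picture (420x560x3 uint8, red, green, blue); there is no depth.
- camera_params(name): a dict with "mtx" (3x3 intrinsics, pixels), "R" (3x3) and "t" (3): a world point X has camera coordinates R X + t. Camera axes: x right, y down, z forward; pixel columns grow to the right and rows downward; lengths in m; the calibration is good to about 2 mm. A picture is of the moment at which its call begins: read the wrist's pose just before it. camera_params takes no time and is no camera call; for the wrist camera it gives the pose at the moment of the call.
- hand_in(): hands the job in, once; it reports no verdict.
The state is a dict: "clock": time; "joints": joint angles; "joint_vel": joint speeds; "tau": joint torques, N m; "tcp_pos": TCP position; "eef_rot": TCP orientation; "force": force on the tool from outside, world axes, zero at the start; "wrist_torque": the same for the moment, N m; "finger_gap": finger opening in m.
Only numpy, scipy, OpenCV 4.12 (cv2) and the standard library are available. Lean on these libraries where they do the work, as an engineer would, in place of code of your own. Each camera call takes 0.05 s, during which the arm holds its last target.

### The job

Move the white flask that stands in front of the screw board away, and stand it upright on the worktop about 15 cm or more from the middle of the board's front. Then take the blue hook plate out of the slotted wooden block, slip its two keyholes over the two brass screw heads on the board with the hooks facing out, and let it down until the screws sit at the top ends of both slots. Finally swing the orange latch all the way down over the hung plate; do not knock or shift the spice jar, the yellow tub and the glass jar.

Things in the scene. Friction and masses are not known exactly. Their poses are not given: they have to be found in the camera images.
- stand: Fixed upright dark wooden board; its front face (looks along its own -x) is x = 0, z up, origin at worktop level. Board: y -122 to +96, x 0 to +18, top z 178 mm; an ear at y -123 to -101 rises to z 206 and carries the latch. Foot 12 mm high, y +-75, x -25 to +75. Two brass screws stick out to -x. Shifts and turns between starts and may change sides with the wooden block.
- screw_left (a point): Middle of the shank of the screw at the stand's +y side: x -7, y +60, z 150 mm in the stand's frame, same axes. Each screw: shank 6 mm thick from the board to x -14, then a domed head 14 mm across, x -14 to -20.
- screw_right (a point): Middle of the shank of the screw at the stand's -y side (x -7, y -60, z 150 mm in the stand's frame); same axes as the stand.
- board_front (a point): Point at worktop level in the middle of the board's front face (origin of the stand).
- latch (a joint): Orange latch bar, 67 long, 14 (x) by 12 (z) mm, hinged on the ear about the stand's x. 0 = level towards the stand's +y, its stop, 3 mm above the shoulder of a fully hung plate; grows as it swings up to 1.5. Starts raised (1.0 to 1.35), clear of the plate's way, and stays where left (about 1.5 N at the tip). It meets the plate at about 0.3 if that is still at the height of the openings.
- latch_pivot (a point): Axis of the latch, in the middle of the bar's depth: x -9, y -112, z 187 mm in the stand's frame.
- latch_tip (a point): Free end of the latch bar, on its centre line, 67 mm from the axis.
- block: Fixed light wooden block, 70 (x) x 170 (y) x 36 (z) mm, with one slot along its y through the middle of its top: 11 mm wide, open at both ends, floor at z = 10 mm. Origin: centre of its underside. Overhead, a wire basket hangs 0.66 m above the worktop, beyond 0.62 m in front of the robot: keep the wrist low and short of it.
- hook_plate: Loose blue plate, 8 mm thick (x), 0.22 to 0.37 kg, standing in the block's slot. Origin: middle of its lower edge; x its normal, z up. Main part y +-90, z 0 to 100; grip tab y +-22 up to z 145. Three hooks stick out 26 mm to -x (z 38 to 54, y -30, 0, 30). Keyholes right through at y +-60: 20 mm opening centred at z 50, from which a 10 mm wide slot rises to z 75.
- key_left (a point): Seat of the left keyhole, where the shank's axis lies when hung: x 0, y +60, z 72 mm in the plate's frame. Heads pass the openings with this point 22 mm above the screw point, then the plate goes straight down. Hung, the plate's lower edge is at z 78 mm and its middle plane 4 to 10 mm in front of the board, the tab's top 45 mm above the board's top.
- key_right (a point): Seat of the right keyhole; x 0, y -60, z 72 mm in the plate's frame.
- flask: Loose slim white vacuum flask, a plain upright cylinder 66 mm in diameter, 184 mm high, about 0.2 kg, standing close in front of the board; it may be gripped across or slid. Origin: centre of its underside.
- spice_jar: Loose jar with a red lid, round, 44 mm in diameter, 98 mm high, beside the board at its +y end; bystander. Origin: centre of its underside.
- tub: Loose yellow tub with a white lid, round, 74 mm in diameter, 66 mm high, in front of the wooden block; bystander. Origin: centre of its underside.
- jar: Loose empty glass jar, round, 72 mm in diameter, 99 mm high, behind the wooden block; bystander. Origin: centre of its underside.
Things that resemble listed ones, but are neither listed nor needed, are in the scene too. Several things look just like the flask: the one meant starts farthest to the robot's right.

How it is judged (in metres and radians):
On the way, in this order (a step that is already met when the one before it is completed fails the run):
1. the flask stands upright, at least 14 cm from the middle of the board's front (horizontal distance between flask and board_front above 0.14 m and angle between flask's own z axis and vertical below 0.1 rad and height (world z) of flask below 0.01 m and linear speed of flask below 0.03 m/s), for 0.2 s.
2. the plate hangs on both screws, fully down (distance between key_left and screw_left below 0.006 m and z of key_left in the frame of screw_left below 0.0035 m and distance between key_right and screw_right below 0.006 m and z of key_right in the frame of screw_right below 0.0035 m), for 0.2 s.
3. the latch is fully down (value of joint latch below 0.1 rad), for 0.2 s.
At the end, for the whole second after the job is handed in: Both keyhole seats within 6 mm of their screw sites and at most 3.5 mm above them, latch below 0.1 rad, flask upright on the worktop over 14 cm from the board's front middle, plate released and at rest, spice jar, tub and glass jar upright within 25 mm of their starts (all of step 2 and horizontal distance between flask and board_front above 0.14 m and angle between flask's own z axis and vertical below 0.1 rad and height (world z) of flask below 0.01 m and value of joint latch below 0.1 rad and linear speed of each of hook_plate, flask below 0.02 m/s and contact force between hook_plate and the fingers below 0.1 N and angle between each of spice_jar, tub, jar's own z axis and vertical below 0.15 rad); the robot touches nothing.
It fails at once if the spice jar is shifted by more than 25 mm or tipped (distance of spice_jar from where it was at the start of the episode above 0.025 m or angle between spice_jar's own z axis and vertical above 0.4 rad).
It fails at once if the yellow tub is shifted by more than 25 mm or tipped (distance of tub from where it was at the start of the episode above 0.025 m or angle between tub's own z axis and vertical above 0.4 rad).
It fails at once if the glass jar is shifted by more than 25 mm or tipped (distance of jar from where it was at the start of the episode above 0.025 m or angle between jar's own z axis and vertical above 0.4 rad).
It fails at once if the flask is tipped over (angle between flask's own z axis and vertical above 0.7 rad).
It also fails if it takes over 72 s, if anything falls off the work surface, if the arm or the gripper's body presses on something with over 40 N, if the wrist force passes 120 N, or if a joint passes its speed limit or range.

## Working session

There is one attempt and no reset: what is moved stays moved. The work goes in short steps, Python scripts to look and compute and a shell command to move; the robot and the scene stay as the last step left them, time stands still between calls to the robot, and variables do not carry over. Pictures are saved under pics/ and viewed, and the job is handed in when it is done.

```bash
ls; mkdir -p pics; python3 - <<'E'
from rig import *
import cv2,numpy as np
print(sense())
for n in ["scene","top","wrist"]:
    p=camera_params(n);print(n,np.round(p["mtx"],1).tolist(),np.round(p["R"],4).tolist(),np.round(p["t"],4).tolist())
    im=capture(n);cv2.imwrite(f"pics/{n}0.png",im[:,:,::-1])
E
```

```text
pics
{'clock': 0.0, 'joints': array([-6.97284475e+01,  2.42861420e+01,  9.34303752e+01,  1.08966394e-04,
        6.23728163e+01, -1.08885416e+00]), 'joint_vel': array([-0.06741626, -0.04036929,  0.00726582, -0.07901429,  0.0095875 ,
        0.06248615]), 'tau': array([-6.59855559e-04, -5.44623649e+01, -2.73664874e+01,  6.42961124e-02,
        2.27381196e-02, -1.19952456e-04]), 'tcp_pos': array([ 0.22747643, -0.58154039,  0.22189031]), 'eef_rot': array([-1.79910684e+02, -1.79404492e-03,  2.13603547e+01]), 'force': array([-0.1771928 ,  0.29735129, -0.00523248]), 'wrist_torque': array([ 0.02845838, -0.00151188, -0.03519774]), 'finger_gap': 0.08775161662596968}
scene [[424.3, 0.0, 281.9], [0.0, 424.3, 201.6], [0.0, 0.0, 1.0]] [[0.9141, 0.4054, 0.0026], [0.3234, -0.7252, -0.6079], [-0.2446, 0.5565, -0.794]] [-0.4452, -0.1055, 1.0945]
top [[414.9, 0.0, 272.1], [0.0, 414.9, 207.4], [0.0, 0.0, 1.0]] [[-0.069, -0.9976, -0.0044], [-0.9775, 0.0685, -0.1994], [0.1993, -0.0095, -0.9799]] [0.012, 0.5281, 0.8642]
wrist [[306.5, 0.0, 279.5], [0.0, 306.5, 204.0], [0.0, 0.0, 1.0]] [[0.3645, -0.9312, -0.0012], [-0.9017, -0.3533, 0.249], [-0.2323, -0.0897, -0.9685]] [-0.6255, -0.0313, 0.3893]
```

View pics/scene0.png

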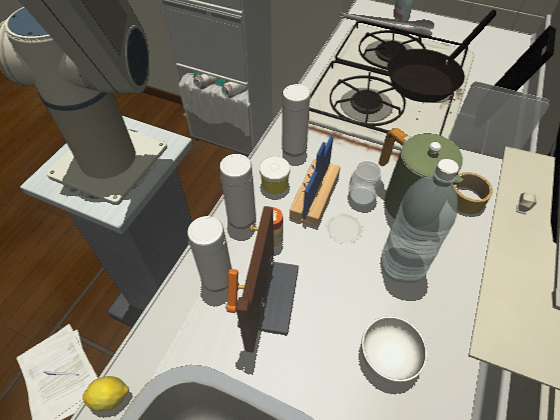

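View pics/top0.png

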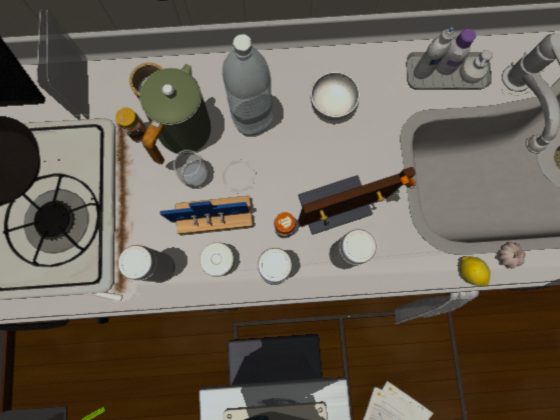

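View pics/wrist0.png

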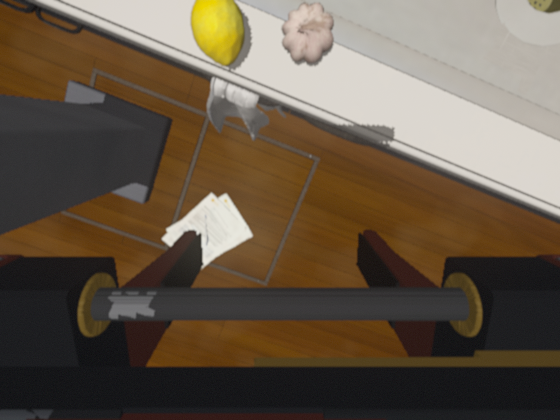

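Flask lookalikes in the top view are at (138,263), (275,266) and (357,247). The one farthest to the robot's right, and in front of the board, is (357,247). I'll check it in a close crop.

```bash
cat > h.py <<'E'
import numpy as np,cv2
from rig import *
def ray(cam,u,v,z,P=None):
    p=P or camera_params(cam);K=np.array(p["mtx"]);R=np.array(p["R"]);t=np.array(p["t"]).ravel()
    d=R.T@np.linalg.solve(K,[u,v,1]);c=-R.T@t
    return c+d*(z-c[2])/d[2]
def proj(cam,X,P=None):
    p=P or camera_params(cam);q=np.array(p["mtx"])@(np.array(p["R"])@np.array(X,float)+np.array(p["t"]).ravel());return q[:2]/q[2]
def crop(src,dst,x0,y0,x1,y1,s):
    im=cv2.imread(src)[y0:y1,x0:x1];cv2.imwrite(dst,cv2.resize(im,None,fx=s,fy=s,interpolation=cv2.INTER_CUBIC))
E
python3 - <<'E'
from h import *
crop("pics/top0.png","pics/t_b.png",270,150,430,270,5)
crop("pics/top0.png","pics/t_a.png",150,140,310,260,5)
crop("pics/scene0.png","pics/s_b.png",180,190,310,350,3.7)
E
```

```text
(no output)
```

View pics/t_b.png

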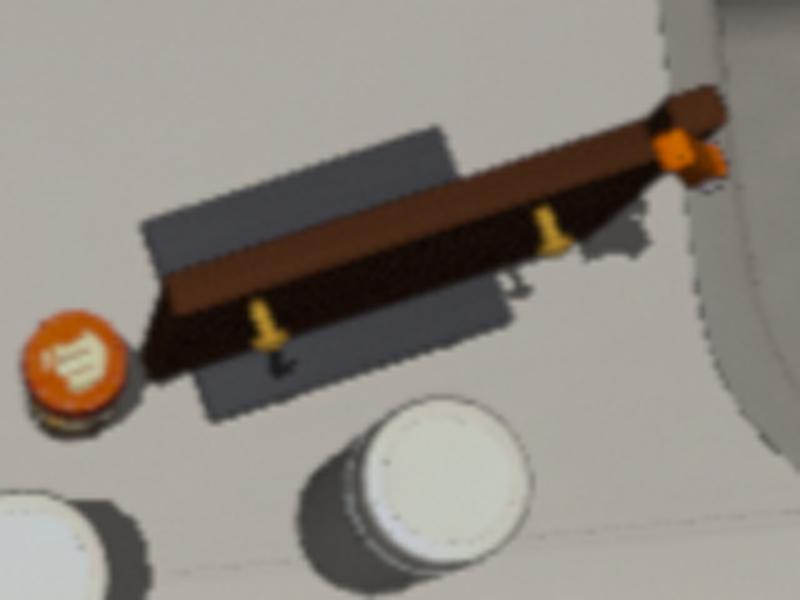

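View pics/t_a.png

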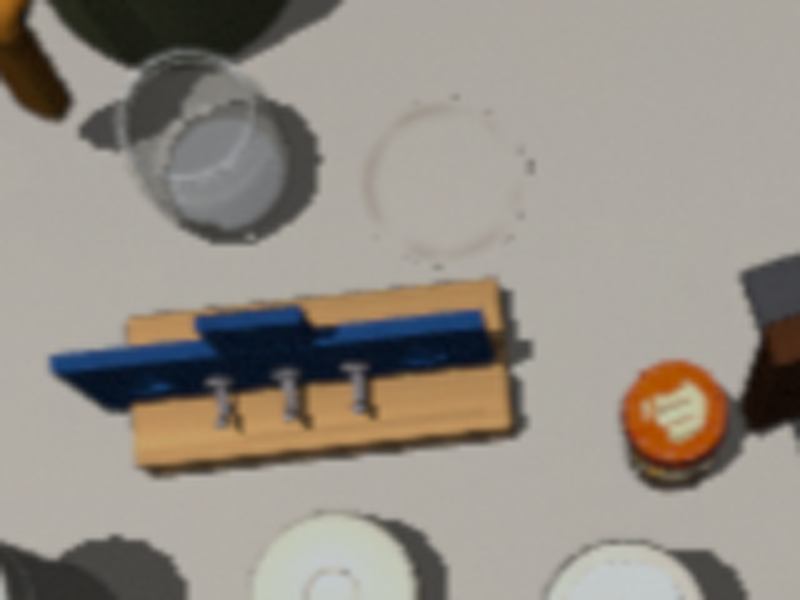

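View pics/s_b.png

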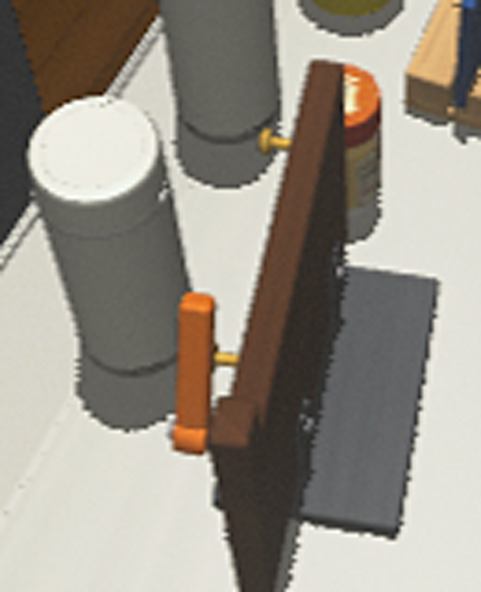

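```bash
python3 - <<'E'
from h import *
def T(u,v,x0,y0,z,s=5): return ray("top",x0+(u+.5)/s-.5,y0+(v+.5)/s-.5,z)
B=lambda u,v,z:np.round(T(u,v,270,150,z)*1000,1)
A=lambda u,v,z:np.round(T(u,v,150,140,z)*1000,1)
print("flask top",B(445,480,.184))
print("board top front L",B(175,315,.178),"R near ear",B(655,160,.178),"back L",B(163,277,.178),"back R",B(640,122,.178))
print("head tips",B(269,346,.150),B(557,250,.150),"base",B(258,300,.153),B(542,207,.153))
print("foot corners",B(210,421,.012),B(512,320,.012),B(437,127,.012),B(143,222,.012))
print("board bottom front L",B(150,380,0.0))
print("block top",A(128,318,.036),A(497,280,.036),A(511,432,.036),A(140,467,.036))
print("plate top edges z110: back L",A(50,357,.110),"front L",A(57,375,.11),"back R",A(480,312,.11),"front R",A(488,328,.11))
print("tab top",A(197,317,.155),A(300,308,.155),A(307,325,.155),A(203,337,.155))
print("spice",A(674,412,.098),"tub",A(333,597,.066),"jar base",A(228,172,.0),"rim",A(190,117,.099))
print("other flasks",np.round(ray("top",275,265,.184),3),np.round(ray("top",138,263,.184),3))
print("bottle base",np.round(ray("top",250,125,.0),3),"bowl",np.round(ray("top",335,98,.02),3))
for u,v in [(420,285),(330,305),(400,200),(405,130)]: print(u,v,np.round(ray("top",u,v,0),3))
E
```

```text
flask top [ 417.8 -178.3  184. ]
board top front L [488.  -84.3 178. ] R near ear [ 535.6 -273.8  178. ] back L [503. -81. 178.] back R [ 551.1 -270.   178. ]
head tips [ 478.2 -122.5  150. ] [ 508.7 -239.7  150. ] base [ 496.3 -119.5  153. ] [ 525.8 -235.1  153. ]
foot corners [ 468.4 -110.7   12. ] [ 505.5 -253.6   12. ] [ 599.6 -229.2   12. ] [563.6 -87.9  12. ]
board bottom front L [491.1 -85.9   0. ]
block top [556.2 193.   36. ] [562.1  25.5  36. ] [492.1  23.3  36. ] [487.8 189.2  36. ]
plate top edges z110: back L [524.8 208.7 110. ] front L [517.  205.9 110. ] back R [531.4  30.  110. ] front R [524.4  27.1 110. ]
tab top [527.2 138.7 155. ] [528.   98.1 155. ] [521.   95.7 155. ] [519.  136.6 155. ]
spice [485.8 -47.7  98. ] tub [421.7 101.8  66. ] jar base [632.3 152.    0. ] rim [628.1 150.   99. ]
other flasks [ 0.393 -0.021  0.184] [0.414 0.23  0.184]
bottle base [0.747 0.014 0.   ] bowl [ 0.793 -0.196  0.02 ]
420 285 [ 0.337 -0.345  0.   ]
330 305 [ 0.308 -0.139  0.   ]
400 200 [ 0.535 -0.326  0.   ]
405 130 [ 0.707 -0.361  0.   ]
```

```bash
python3 - <<'E'
from h import *
im=cv2.imread("pics/top0.png").copy()
for X,Y in [(.365,-.24),(.37,-.26),(.385,-.275)]:
    pts=[proj("top",[X+.033*np.cos(a),Y+.033*np.sin(a),0]) for a in np.linspace(0,6.28,40)]
    cv2.polylines(im,[np.round(np.array(pts)).astype(int)],True,(0,0,255),1)
cv2.imwrite("pics/x.png",im); crop("pics/x.png","pics/t_c.png",320,190,480,310,5)
E
```

```text
(no output)
```

View pics/t_c.png

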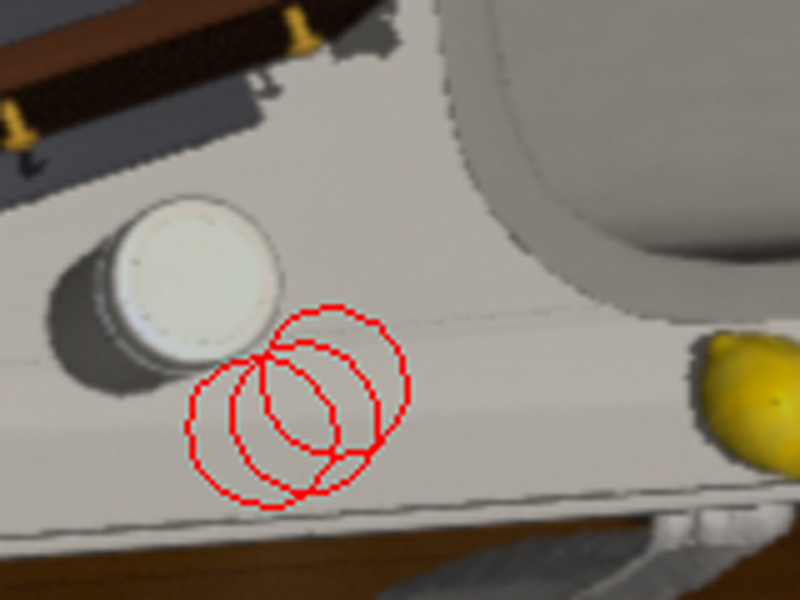

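```bash
cat > d.py <<'E'
import sys
from h import *
from scipy.spatial.transform import Rotation as Ro
def to(x,y,z,yaw=None):
    s=sense();R=Ro.from_euler('xyz',s["eef_rot"],degrees=True)
    d=R.inv().apply(np.array([x,y,z])-s["tcp_pos"])*1000
    print("t",round(float(s["clock"]),2),"pos",np.round(s["tcp_pos"]*1000,1),"rot",np.round(s["eef_rot"],2),"F",np.round(s["force"],1),"gap",round(s["finger_gap"]*1000,1),"j",np.round(s["joints"],0))
    print("shift tool mm",np.round(d,1),"twist", None if yaw is None else round(float(np.radians((s["eef_rot"][2]-yaw+180)%360-180)),4))
if __name__=="__main__": to(*map(float,sys.argv[1:]))
E
python3 d.py .418 -.1785 .235 14.4
```

```text
t 0.15 pos [ 227.5 -581.7  222.1] rot [-179.93   -0.     21.36] F [ 1.  -0.2  0.2] gap 88.0 j [-70.  24.  93.  -0.  62.  -1.]
shift tool mm [ 324.2 -306.1  -12.5] twist 0.1215
```

```bash
python3 -m handwheel '[[[20,-19,-3,0,-1],[40,-38,-3,0,-1],[40,-38,-2,0,-1],[40,-38,-2,0,-1],[40,-38,-2,0,-1],[40,-38,0,0,-1],[40,-38,0,0,-1],[40,-38,0,0,-1],[12,-11,0,0,-1],[0,0,0,0.12,-1],[0,0,0,0,-1]]]'; python3 d.py .418 -.1785 .235 14.4
```

```text
clock: 1.52
tcp_pos: [0.415, -0.18, 0.2333]
eef_rot: [-179.9, -0.0, 14.3]
force: [-0.2, 0.8, -0.3]
finger_gap: 0.0876
t 1.52 pos [ 415.  -180.   233.3] rot [-1.7988e+02 -2.0000e-02  1.4340e+01] F [-0.2  0.8 -0.3] gap 87.6 j [-25.   9. 114.   0.  58.  51.]
shift tool mm [ 3.3 -0.7 -1.7] twist -0.001
```

```bash
python3 -m handwheel '[[[3,-1,0,0,-1],[0,0,0,0,-1]]]'; python3 - <<'E'
from h import *
P=camera_params("wrist");im=capture("wrist")[:,:,::-1].copy();cv2.imwrite("pics/w1.png",im)
pts=[proj("wrist",[.4178+.033*np.cos(a),-.1783+.033*np.sin(a),.184],P) for a in np.linspace(0,6.28,60)]
cv2.polylines(im,[np.round(np.array(pts)).astype(int)],True,(0,0,255),1);cv2.imwrite("pics/w1o.png",im)
E
python3 d.py .418 -.1785 .135 14.4
```

```text
clock: 1.78
tcp_pos: [0.4176, -0.1785, 0.2332]
eef_rot: [-179.9, -0.0, 14.5]
force: [0.0, 0.4, 0.3]
finger_gap: 0.0877
t 1.82 pos [ 417.4 -178.6  233.1] rot [-179.87    0.     14.48] F [-1.   0.2  0.8] gap 87.8 j [-25.   9. 114.   0.  58.  51.]
shift tool mm [ 0.6  0.3 98.1] twist 0.0013
```

View pics/w1o.png

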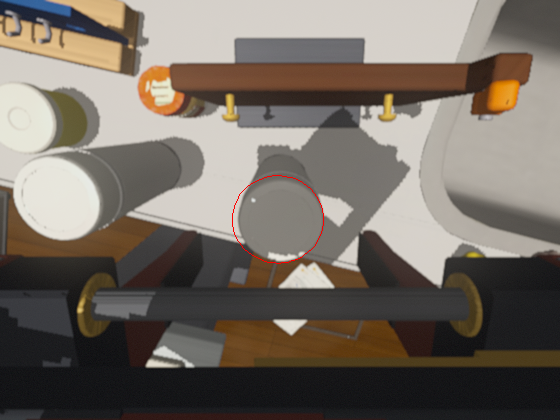

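The overlay matches the flask's top at (279,217), centred between the fingers. I'll go down and grip it.

```bash
python3 -m handwheel '[[[0,0,30,0,-1],[0,0,40,0,-1],[0,0,25,0,-1],[0,0,0,0,-1],[0,0,0,0,0.6],[0,0,0,0,0.6],[0,0,0,0,0.6],[0,0,0,0,0.6]]]'; python3 d.py .38 -.285 .141
```

```text
clock: 2.82
tcp_pos: [0.4197, -0.1811, 0.1395]
eef_rot: [179.9, -0.3, 14.5]
force: [0.3, -1.2, -2.4]
finger_gap: 0.0653
t 2.83 pos [ 419.7 -181.1  139.5] rot [179.85  -0.33  14.5 ] F [ 0.3 -1.2 -2.4] gap 65.3 j [-25.  18. 118.   0.  44.  51.]
shift tool mm [-64.5  90.6  -1.6] twist None
```

```bash
python3 -m handwheel '[[[0,0,-10,0,1],[0,0,-5,0,1],[-10,15,0,0,1],[-20,28,0,0,1],[-20,28,0,0,1],[-14,19,0,0,1],[0,0,0,0,1]]]'; python3 d.py .38 -.285 .141
```

```text
clock: 3.7
tcp_pos: [0.3803, -0.2873, 0.1581]
eef_rot: [179.7, -0.5, 14.6]
force: [-0.8, 0.2, -2.5]
finger_gap: 0.0659
t 3.7 pos [ 380.3 -287.3  158.1] rot [179.7   -0.47  14.61] F [-0.8  0.2 -2.5] gap 65.9 j [-39.  17. 115.   0.  47.  37.]
shift tool mm [ 0.2 -2.4 17.1] twist None
```

```bash
python3 -m handwheel '[[[0,0,7,0,1],[0,0,6,0,1],[0,0,4,0,1],[0,0,1,0,1],[0,0,0,0,1]]]'; python3 d.py .38 -.285 .1395
```

```text
clock: 4.32
tcp_pos: [0.381, -0.2849, 0.1387]
eef_rot: [179.8, -0.4, 14.8]
force: [-0.0, -0.9, -1.6]
finger_gap: 0.0656
t 4.33 pos [ 381.  -284.9  138.7] rot [179.77  -0.44  14.76] F [-0.  -0.9 -1.6] gap 65.6 j [-38.  19. 116.   0.  45.  37.]
shift tool mm [-1.  -0.1 -0.8] twist None
```

```bash
python3 -m handwheel '[[[0,0,0.5,0,1],[0,0,0,0,-1],[0,0,0,0,-1],[0,0,0,0,-1],[0,0,0,0,-1],[0,0,-25,0,-1],[0,0,-40,0,-1],[0,0,-40,0,-1],[0,0,0,0,-1]]]'; python3 d.py .5239 .1176 .24 92; python3 - <<'E'
from h import *
cv2.imwrite("pics/top1.png",capture("top")[:,:,::-1]);cv2.imwrite("pics/sc1.png",capture("scene")[:,:,::-1])
E
```

```text
clock: 5.45
tcp_pos: [0.3803, -0.2849, 0.2465]
eef_rot: [179.8, -0.5, 14.7]
force: [-0.1, -0.2, -0.3]
finger_gap: 0.088
t 5.45 pos [ 380.3 -284.9  246.5] rot [179.77  -0.45  14.74] F [-0.1 -0.2 -0.3] gap 88.0 j [-38.  10. 111.   0.  59.  37.]
shift tool mm [ 241.2 -352.7    6.9] twist -1.3484
```

View pics/sc1.png

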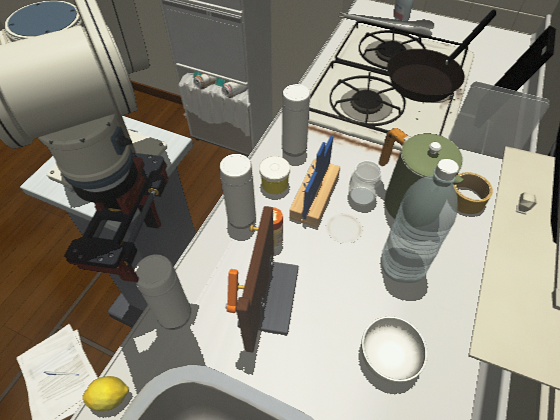

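```bash
python3 -m handwheel '[[[0,0,0,-0.17,-1],[0,0,0,-0.17,-1],[0,0,0,-0.17,-1],[0,0,0,-0.17,-1],[0,0,0,-0.17,-1],[0,0,0,-0.17,-1],[0,0,0,-0.17,-1],[0,0,0,-0.16,-1],[0,0,0,0,-1]]]'; python3 d.py .5239 .1176 .24 92
```

```text
clock: 6.68
tcp_pos: [0.371, -0.2776, 0.2278]
eef_rot: [-179.1, -1.2, 94.5]
force: [-0.4, -0.2, 0.8]
finger_gap: 0.0877
t 6.67 pos [ 371.  -277.6  227.8] rot [-179.05   -1.18   94.52] F [-0.4 -0.2  0.8] gap 87.7 j [-38.  11. 112.   0.  59. -43.]
shift tool mm [382.1 183.4  -7.3] twist 0.044
```

```bash
python3 -m handwheel '[[[20,10,-2,0,-1],[40,19,-2,0,-1],[40,19,-2,0,-1],[45,22,-2,0,-1],[45,22,0,0,-1],[45,22,0,0,-1],[45,22,0,0,-1],[40,19,0,0,-1],[30,15,0,0,-1],[12,6,0,0,-1],[0,0,0,0,-1]]]'; python3 d.py .5239 .1176 .24 92
```

```text
clock: 8.05
tcp_pos: [0.5246, 0.106, 0.2301]
eef_rot: [-178.1, -1.3, 92.0]
force: [-0.6, -0.6, 0.1]
finger_gap: 0.0876
t 8.05 pos [524.6 106.  230.1] rot [-178.12   -1.29   92.03] F [-0.6 -0.6  0.1] gap 87.6 j [  9.  17. 103.   2.  61.   6.]
shift tool mm [11.9 -0.6 -9.6] twist 0.0004
```

```bash
python3 -m handwheel '[[[12,-1,-5,0,-1],[0,0,0,0,-1]]]';python3 -m handwheel '[[[0,-45,0,0,-1],[0,0,0,0,-1],[0,15,0,0,-1],[0,15,0,0,-1],[0,15,0,0,-1],[0,0,0,0,-1]]]'; python3 d.py .5239 .1176 .24 92
```

```text
clock: 8.3
tcp_pos: [0.5224, 0.1167, 0.2353]
eef_rot: [-178.0, -1.3, 91.8]
force: [-0.0, 0.5, 0.8]
finger_gap: 0.0875
clock: 9.05
tcp_pos: [0.5279, 0.1147, 0.2362]
eef_rot: [-178.3, -1.3, 91.6]
force: [-0.7, 0.3, -0.0]
finger_gap: 0.0881
t 9.05 pos [527.9 114.7 236.2] rot [-178.28   -1.26   91.62] F [-0.7  0.3 -0. ] gap 88.1 j [ 10.  17. 103.   2.  62.   8.]
shift tool mm [ 3.1 -4.  -3.6] twist -0.0067
```

```bash
python3 -m handwheel '[[[0,-60,0,0,-1],[0,0,0,0,-1]]]'; python3 -m handwheel '[[[0,20,0,0,-1],[0,20,0,0,-1],[0,20,0,0,-1],[0,0,0,0,-1]]]'; python3 d.py .5239 .1176 .24 92
```

```text
clock: 9.3
tcp_pos: [0.4662, 0.1126, 0.2363]
eef_rot: [-178.0, -1.2, 91.6]
force: [0.9, 0.5, -0.3]
finger_gap: 0.0877
clock: 9.8
tcp_pos: [0.5357, 0.1149, 0.2352]
eef_rot: [-178.4, -1.3, 91.6]
force: [0.2, 0.1, -0.2]
finger_gap: 0.088
t 9.8 pos [535.7 114.9 235.2] rot [-178.39   -1.27   91.58] F [ 0.2  0.1 -0.2] gap 88.0 j [ 10.  18. 102.   2.  62.   8.]
shift tool mm [  3.1 -11.8  -4.4] twist -0.0073
```

```bash
python3 -m handwheel '[[[3,-12,0,-0.007,-1],[0,0,0,0,-1]]]'; python3 - <<'E'
from h import *
P=camera_params("wrist");im=capture("wrist")[:,:,::-1].copy();cv2.imwrite("pics/w2.png",im)
c=np.array([.5239,.1176]);a=np.radians(2);X=np.array([np.cos(a),np.sin(a)]);Y=np.array([-np.sin(a),np.cos(a)])
for q in [[(-4,-22),(4,-22),(4,22),(-4,22)]]:
    pts=[proj("wrist",[*(c+X*x/1e3+Y*y/1e3),.155],P) for x,y in q]
    cv2.polylines(im,[np.round(np.array(pts)).astype(int)],True,(0,0,255),1)
cv2.imwrite("pics/w2o.png",im)
E
python3 d.py .5236 .1176 .123 92
```

```text
clock: 10.05
tcp_pos: [0.5229, 0.1177, 0.235]
eef_rot: [-178.3, -1.3, 92.0]
force: [0.1, -0.1, 0.2]
finger_gap: 0.0879
t 10.1 pos [523.3 117.6 235.1] rot [-178.35   -1.28   91.99] F [ 0.1  0.1 -0.7] gap 87.8 j [ 11.  17. 103.   2.  62.   8.]
shift tool mm [ -2.5   3.5 112. ] twist -0.0002
```

View pics/w2o.png

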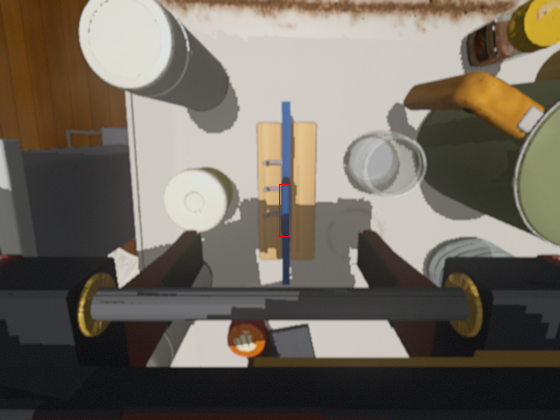

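```bash
python3 -c "
from h import *
crop('pics/w2o.png','pics/w2c.png',240,90,340,290,3)"
```

```text
(no output)
```

View pics/w2c.png

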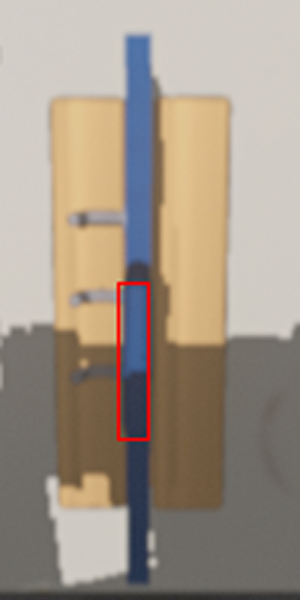

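```bash
python3 -m handwheel '[[[0,2,30,0,-1],[-1,1,40,0,-1],[-1,1,28,0,-1],[0,0,8,0,-1],[0,0,0,0,-1]]]'; python3 d.py .5245 .1176 .123 92
```

```text
clock: 10.72
tcp_pos: [0.5249, 0.1188, 0.1293]
eef_rot: [-178.7, -1.3, 92.1]
force: [-0.6, -1.3, -0.3]
finger_gap: 0.0878
t 10.72 pos [524.9 118.8 129.3] rot [-178.67   -1.32   92.06] F [-0.6 -1.3 -0.3] gap 87.8 j [ 11.  25. 107.   2.  49.   7.]
shift tool mm [-1.3 -0.3  6.3] twist 0.0011
```

```bash
python3 -m handwheel '[[[-1,0,6,0,-1],[0,0,0,0,-1],[0,0,0,0,1],[0,0,0,0,1],[0,0,0,0,1],[0,0,0,0,1],[0,0,0,0,1],[0,0,0,0,1]]]'; python3 d.py .5245 .1176 .123 92
```

```text
clock: 11.72
tcp_pos: [0.5269, 0.1182, 0.1263]
eef_rot: [-179.0, -1.4, 92.1]
force: [0.2, 0.1, 0.4]
finger_gap: 0.0311
t 11.72 pos [526.9 118.2 126.3] rot [-179.     -1.37   92.07] F [0.2 0.1 0.4] gap 31.1 j [ 11.  25. 107.   2.  48.   7.]
shift tool mm [-0.6 -2.4  3.3] twist 0.0012
```

```bash
python3 -m handwheel '[[[0,-2,3,0,1],[0,0,0,0,1],[0,0,0,0,1],[0,0,0,0,1]]]'; python3 d.py .5245 .1176 .123 92
```

```text
clock: 12.22
tcp_pos: [0.5252, 0.1183, 0.1231]
eef_rot: [-179.1, -1.4, 92.1]
force: [2.1, 0.5, -0.3]
finger_gap: 0.0082
t 12.22 pos [525.2 118.3 123.1] rot [-179.06   -1.37   92.1 ] F [ 2.1  0.5 -0.3] gap 8.2 j [ 11.  25. 108.   2.  48.   7.]
shift tool mm [-0.6 -0.7  0.1] twist 0.0018
```

```bash
python3 -m handwheel '[[[0,0,-10,0,1],[0,0,-15,0,1],[0,0,-25,0,1],[0,0,-35,0,1],[0,0,-35,0,1],[0,0,-35,0,1],[0,0,-20,0,1],[0,0,0,0,1]]]'; python3 d.py .4626 -.1892 .313 104.4
```

```text
clock: 13.22
tcp_pos: [0.5242, 0.1134, 0.3082]
eef_rot: [-178.7, -1.4, 92.0]
force: [0.1, -0.2, -4.2]
finger_gap: 0.0076
t 13.22 pos [524.2 113.4 308.2] rot [-178.69   -1.35   92.01] F [ 0.1 -0.2 -4.2] gap 7.6 j [10. 12. 99.  2. 70.  7.]
shift tool mm [-300.1  -72.5  -10.3] twist -0.2162
```

```bash
python3 -m handwheel '[[[-15,-5,-1,0,1],[-30,-10,-1,0,1],[-35,-10,-1,0,1],[-35,-10,-1,0,1],[-35,-10,-1,0,1],[-35,-8,-1,0,1],[-35,-7,-1,0,1],[-30,-5,-1,0,1],[-25,-4,0,0,1],[-12,-2,0,0,1],[0,0,0,0,1]]]'; python3 d.py .4626 -.1892 .313 104.4
```

```text
clock: 14.6
tcp_pos: [0.4466, -0.1893, 0.2996]
eef_rot: [-177.1, -1.6, 91.9]
force: [0.6, 0.0, -3.7]
finger_gap: 0.0081
t 14.6 pos [ 446.6 -189.3  299.6] rot [-177.12   -1.61   91.87] F [ 0.6  0.  -3.7] gap 8.1 j [-24.   9. 104.   0.  70. -26.]
shift tool mm [ -0.   15.3 -14.2] twist -0.2186
```

```bash
python3 -m handwheel '[[[0,4,-3,-0.055,1],[0,4,-3,-0.055,1],[0,4,-3,-0.055,1],[0,0,-2,-0.05,1],[0,0,0,0,1]]]'; python3 d.py .4626 -.1892 .213 104.4
```

```text
clock: 15.22
tcp_pos: [0.4581, -0.1838, 0.3084]
eef_rot: [-177.4, -2.5, 104.7]
force: [-0.0, 0.6, -3.6]
finger_gap: 0.0076
t 15.22 pos [ 458.1 -183.8  308.4] rot [-177.36   -2.48  104.72] F [-0.   0.6 -3.6] gap 7.6 j [-23.   9. 102.   0.  72. -38.]
shift tool mm [-10.5   7.4  94.8] twist 0.0056
```

```bash
python3 -m handwheel '[[[-3,2,30,0,1],[-4,3,40,0,1],[-4,2,20,0,1],[0,0,0,0,1]]]'; python3 d.py .4626 -.1892 .213 104.4;  python3 -m handwheel '[[[0,0,-50,0,1],[0,0,0,0,1]]]';python3 -m handwheel '[[[0,0,50,0,1],[0,0,0,0,1]]]'; python3 d.py .4626 -.1892 .213 104.4
```

```text
clock: 15.72
tcp_pos: [0.463, -0.1877, 0.2156]
eef_rot: [-177.4, -2.5, 104.6]
force: [0.4, 0.3, -2.3]
finger_gap: 0.008
t 15.72 pos [ 463.  -187.7  215.6] rot [-177.41   -2.48  104.6 ] F [ 0.4  0.3 -2.3] gap 8.0 j [-24.  16. 107.   0.  61. -39.]
shift tool mm [-1.5 -0.7  2.6] twist 0.0035
clock: 15.98
tcp_pos: [0.4661, -0.1886, 0.2675]
eef_rot: [-177.4, -2.5, 104.6]
force: [0.2, -1.0, -3.3]
finger_gap: 0.0076
clock: 16.23
tcp_pos: [0.4634, -0.1865, 0.2179]
eef_rot: [-177.5, -2.4, 104.5]
force: [-0.7, -0.0, -3.3]
finger_gap: 0.0075
t 16.23 pos [ 463.4 -186.5  217.9] rot [-177.5    -2.44  104.54] F [-0.7 -0.  -3.3] gap 7.5 j [-24.  16. 107.   0.  61. -38.]
shift tool mm [-2.6 -1.2  4.8] twist 0.0024
```

```bash
python3 - <<'E'
from h import *
P=camera_params("wrist")
a=capture("wrist")[:,:,::-1];cv2.imwrite("pics/w3.png",a)
b=capture("top")[:,:,::-1];cv2.imwrite("pics/top3.png",b)
c=capture("scene")[:,:,::-1];cv2.imwrite("pics/sc3.png",c)
crop("pics/top3.png","pics/t3.png",270,130,430,260,5)
crop("pics/sc3.png","pics/s3.png",130,170,330,340,4)
E
```

```text
(no output)
```

View pics/w3.png

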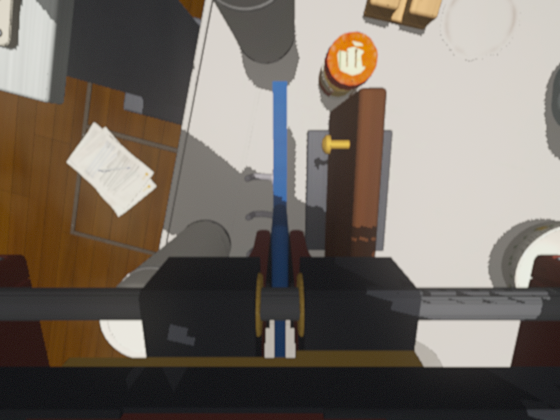

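View pics/t3.png

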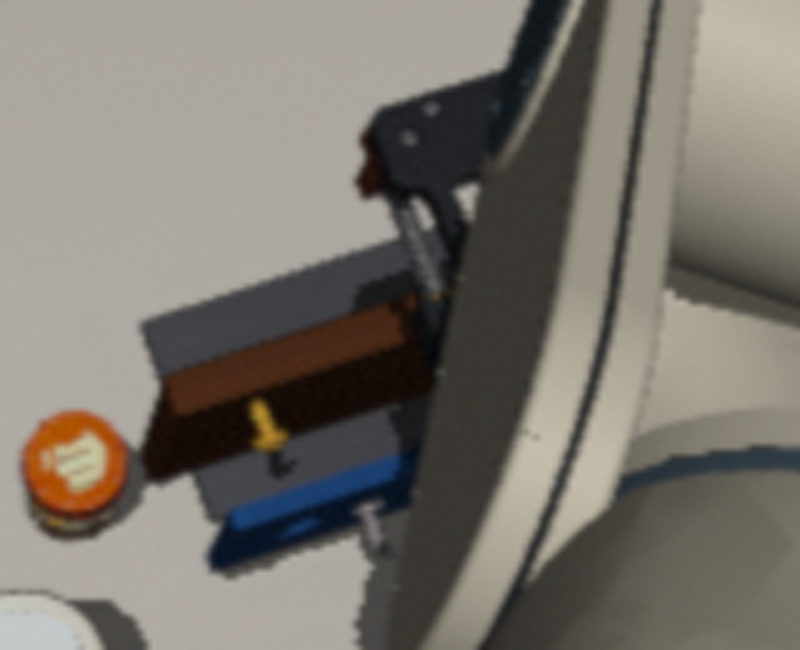

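View pics/s3.png

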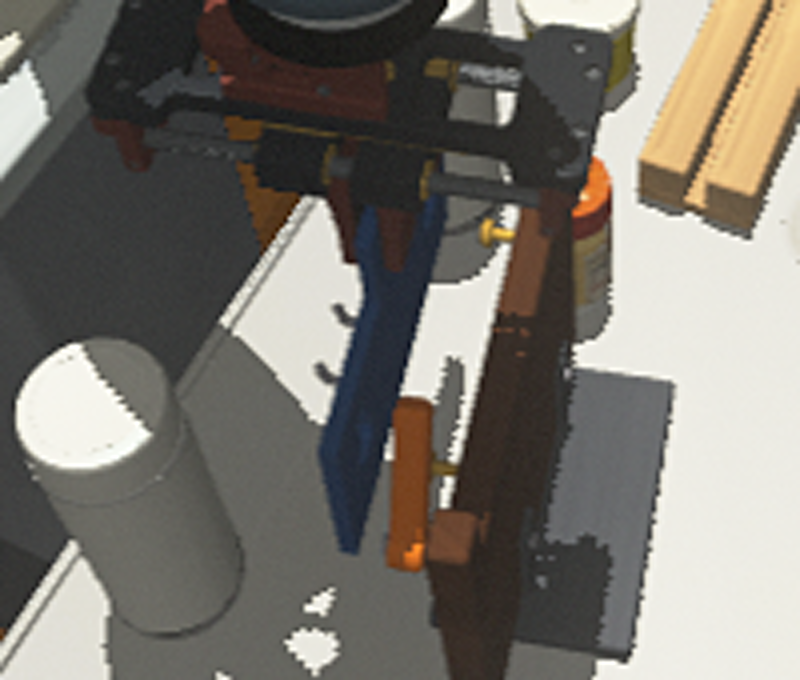

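```bash
cat > pl.py <<'E'
from h import *
from scipy.spatial.transform import Rotation as Ro
# plate in tool frame
def grasp_T(dz=113.0,dy=0.7,inpl=0.0):
    # at grasp: tool rot
    R=Ro.from_euler('xyz',[-179.06,-1.37,92.1],degrees=True).as_matrix()
    # plate normal x = tool y ; plate z = vertical projected perpendicular to tool y
    x=R[:,1]; z=np.array([0,0,1.])-x*x[2]; z/=np.linalg.norm(z); y=np.cross(z,x)
    c,s=np.cos(inpl),np.sin(inpl); y,z=c*y+s*z,-s*y+c*z
    Rp=np.stack([x,y,z],1); Rt=R.T@Rp
    # TCP at plate coords (0,dy,dz) -> plate origin in tool
    o=-Rt@np.array([0,dy,dz])/1000
    return Rt,o
def plate_world(s,**k):
    R=Ro.from_euler('xyz',s["eef_rot"],degrees=True).as_matrix();Rt,o=grasp_T(**k)
    return R@Rt,np.array(s["tcp_pos"])+R@o
SO=np.array([.511,-.1768,0]);SY=np.radians(14.4)
SR=Ro.from_euler('z',SY).as_matrix()
def rep(s,**k):
    Rp,o=plate_world(s,**k)
    L=SR.T@(Rp@np.array([0,.06,.072])+o-SO);Rr=SR.T@(Rp@np.array([0,-.06,.072])+o-SO)
    rel=SR.T@Rp
    print("keyL rel screw",np.round(L*1000-[-7,60,150],1),"keyR",np.round(Rr*1000-[-7,-60,150],1),"plate-in-stand euler",np.round(Ro.from_matrix(rel).as_euler('xyz',degrees=True),2))
    return Rp,o
def wire(im,cam,P,Rp,o,col=(0,0,255)):
    def ln(pts):
        q=[proj(cam,Rp@(np.array(p)/1000)+o,P) for p in pts];cv2.polylines(im,[np.round(np.array(q)*8).astype(int)],True,col,1,cv2.LINE_AA,3)
    for x in(-4,4): ln([(x,-90,0),(x,90,0),(x,90,100),(x,22,100),(x,22,145),(x,-22,145),(x,-22,100),(x,-90,100)])
    for y in(-30,0,30): ln([(-4,y,46),(-30,y,46)])
def swire(im,cam,P,col=(0,255,0)):
    def ln(pts,cl=True):
        q=[proj(cam,SR@(np.array(p)/1000)+SO,P) for p in pts];cv2.polylines(im,[np.round(np.array(q)*8).astype(int)],cl,col,1,cv2.LINE_AA,3)
    for x in(0,18): ln([(x,-101,0),(x,96,0),(x,96,178),(x,-101,178)])
    ln([(0,60,150),(-20,60,150)]);ln([(0,-60,150),(-20,-60,150)]);ln([(-25,-75,12),(-25,75,12),(75,75,12),(75,-75,12)])
E
python3 - <<'E'
from pl import *
s=sense();Rp,o=rep(s)
for cam,f,c in [("top","top3",(270,130,430,260,5)),("scene","sc3",(130,170,330,340,4)),("wrist","w3",(160,0,440,260,2.8))]:
    im=cv2.imread(f"pics/{f}.png");P=camera_params(cam)
    x0,y0,x1,y1,k=c
    P=dict(P);K=np.array(P["mtx"]).copy();S=np.array([[k,0,-x0*k+(k-1)/2],[0,k,-y0*k+(k-1)/2],[0,0,1]]);P["mtx"]=S@K
    b=cv2.resize(im[y0:y1,x0:x1],None,fx=k,fy=k,interpolation=cv2.INTER_CUBIC)
    wire(b,cam,P,Rp,o);swire(b,cam,P);cv2.imwrite(f"pics/{f}o.png",b)
E
```

```text
keyL rel screw [-40.3  -0.2  31.5] keyR [-39.9  -0.2  29.9] plate-in-stand euler [0.76 2.11 0.24]
```

View pics/top3o.png

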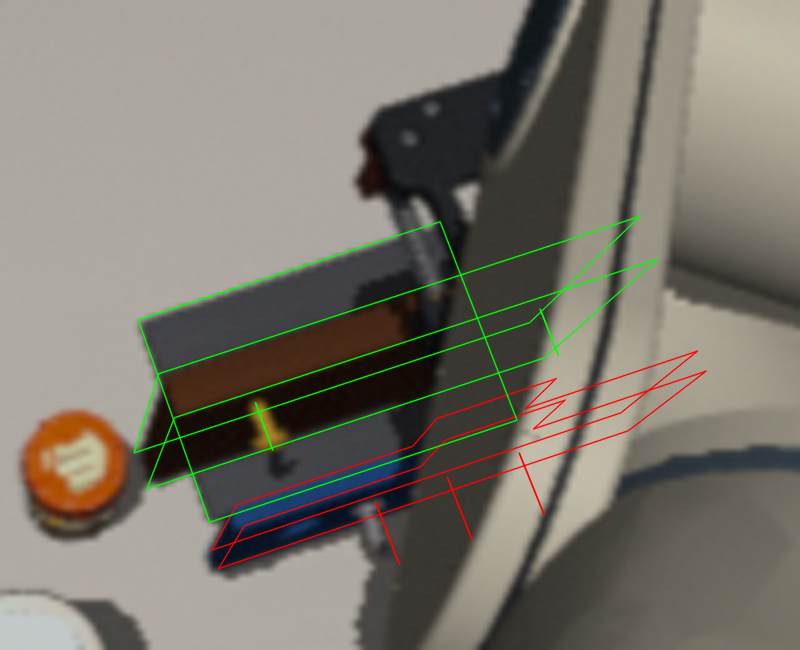

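View pics/sc3o.png

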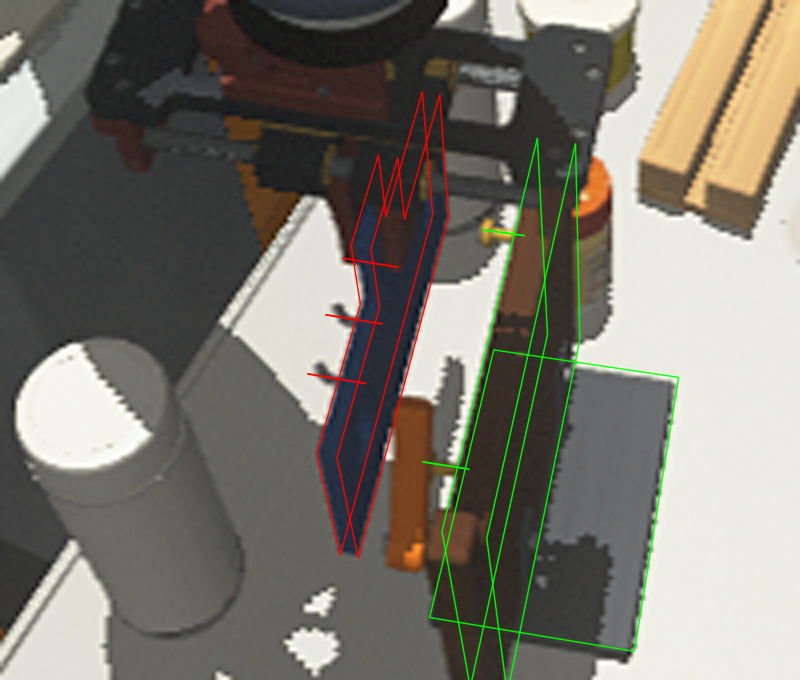

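View pics/w3o.png

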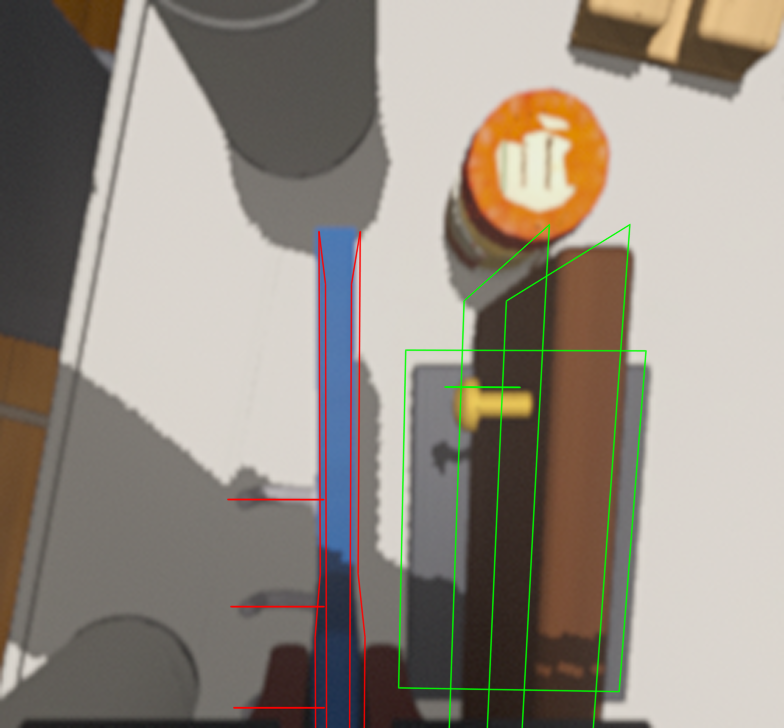

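```bash
python3 d.py .4626 -.1892 .213 104.4; python3 - <<'E'
from pl import *
s=sense();P=camera_params("wrist");im=capture("wrist")[:,:,::-1].copy();cv2.imwrite("pics/w4.png",im)
Rp,o=rep(s)
x0,y0,x1,y1,k=(160,0,440,260,2.8)
P=dict(P);K=np.array(P["mtx"]).copy();S=np.array([[k,0,-x0*k+(k-1)/2],[0,k,-y0*k+(k-1)/2],[0,0,1]]);P["mtx"]=S@K
b=cv2.resize(im[y0:y1,x0:x1],None,fx=k,fy=k,interpolation=cv2.INTER_CUBIC)
wire(b,"wrist",P,Rp,o);swire(b,"wrist",P);cv2.imwrite("pics/w4o.png",b)
# known: spice jar base & top, block
for X in [(.4858,-.0477,.098)]:
    q=[proj("wrist",np.array(X)+[.022*np.cos(a),.022*np.sin(a),0],P) for a in np.linspace(0,6.3,40)]
    cv2.polylines(b,[np.round(np.array(q)).astype(int)],True,(255,0,255),1)
cv2.imwrite("pics/w4o.png",b)
R=np.array(P["R"]);print("wrist cam pos",-R.T@np.array(P["t"]).ravel())
E
```

```text
t 16.38 pos [ 466.9 -188.2  221.7] rot [-177.89   -2.13  104.56] F [ 0.2 -0.3 -3.7] gap 7.9 j [-24.  15. 107.   0.  61. -38.]
shift tool mm [-0.2 -4.1  8.8] twist 0.0027
keyL rel screw [-40.3  -0.2  31.5] keyR [-39.9  -0.2  29.9] plate-in-stand euler [0.76 2.11 0.24]
wrist cam pos [ 0.45695188 -0.12853974  0.38609202]
```

View pics/w4o.png

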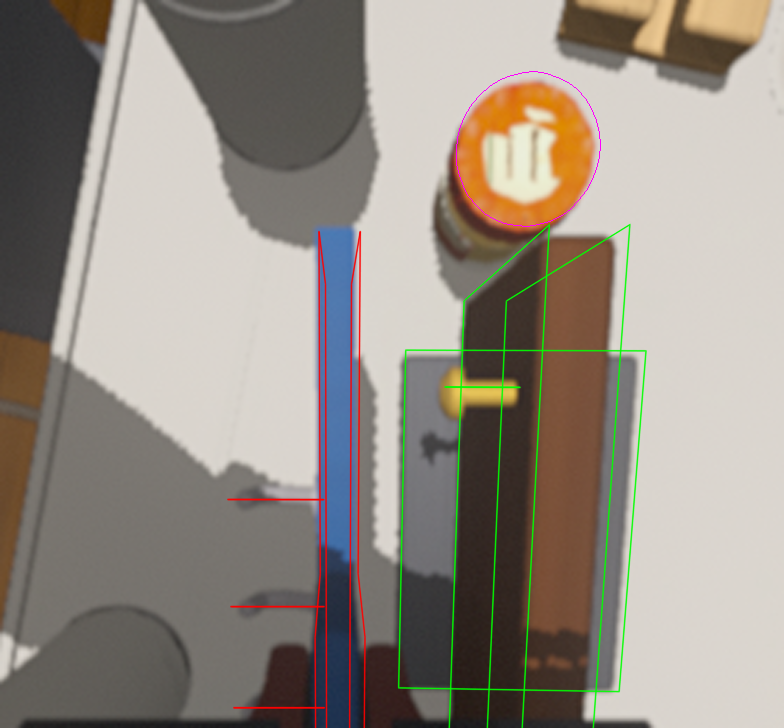

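```bash
cat > k.py <<'E'
import sys
from pl import *
tx,ty,tz=map(float,sys.argv[1:4]); 
s=sense();K=dict(dy=-0.8)
Rp,o=rep(s,**K)
m=SR.T@(Rp@np.array([0,0,.072])+o-SO)*1000-[-7,0,150]
d=SR@(np.array([tx,ty,tz])-m)
R=Ro.from_euler('xyz',s["eef_rot"],degrees=True).as_matrix()
tw=Ro.from_matrix(SR.T@Rp).as_euler('xyz')[2]
print("t",round(float(s["clock"]),2),"mean",np.round(m,1),"tool shift",np.round(R.T@d,1),"twist",round(tw,4),"F stand",np.round(SR.T@s["force"],1),"gap",round(s["finger_gap"]*1000,1),"tcp z",round(s["tcp_pos"][2]*1000,1))
E
python3 k.py -30 -1 22
```

```text
keyL rel screw [-40.2   1.1  31.7] keyR [-39.7   1.1  30.1] plate-in-stand euler [0.74 2.08 0.24]
t 16.43 mean [-40.    1.1  30.9] tool shift [-2.5 10.3  8.5] twist 0.0041 F stand [ 0.8 -0.1 -3. ] gap 7.8 tcp z 221.9
```

```bash
python3 -m handwheel '[[[-2.5,10,8.5,0.004,1]]]'; cat > look.py <<'E'
import sys
from pl import *
n=sys.argv[1]
for i in range(3): im=capture("wrist")
s=sense();P=camera_params("wrist");im=capture("wrist")[:,:,::-1].copy();cv2.imwrite(f"pics/{n}.png",im)
Rp,o=rep(s,dy=-0.8)
x0,y0,x1,y1,k=(200,60,400,240,4)
P=dict(P);K=np.array(P["mtx"]).copy();S=np.array([[k,0,-x0*k+(k-1)/2],[0,k,-y0*k+(k-1)/2],[0,0,1]]);P["mtx"]=S@K
b=cv2.resize(im[y0:y1,x0:x1],None,fx=k,fy=k,interpolation=cv2.INTER_CUBIC)
wire(b,"wrist",P,Rp,o);swire(b,"wrist",P);cv2.imwrite(f"pics/{n}o.png",b[:600])
E
python3 look.py w5; python3 k.py -30 -1 22
```

```text
clock: 16.55
tcp_pos: [0.478, -0.1884, 0.2142]
eef_rot: [-178.0, -2.0, 104.3]
force: [0.9, 0.4, -3.0]
finger_gap: 0.0081
keyL rel screw [-29.7  -1.2  22.6] keyR [-29.7  -1.2  21.1] plate-in-stand euler [0.73 2.09 0.02]
keyL rel screw [-30.   -1.   22.6] keyR [-30.   -1.   21.1] plate-in-stand euler [0.74 2.1  0.03]
t 16.75 mean [-30.   -1.   21.9] tool shift [ 0.   0.  -0.1] twist 0.0004 F stand [ 0.2 -0.4 -3.3] gap 7.9 tcp z 212.8
```

View pics/w5o.png

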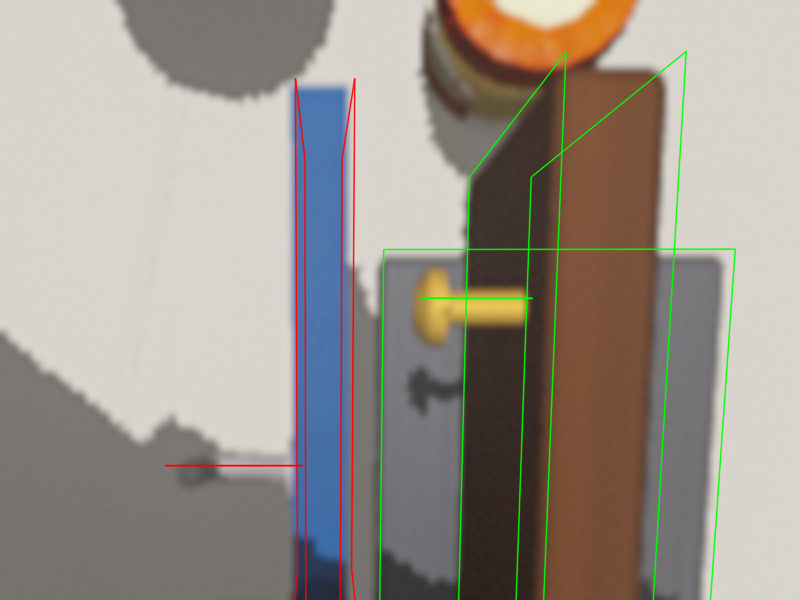

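```bash
python3 -m handwheel '[[[-0.5,10,0.2,0,1]]]'; python3 -c "
from rig import *
capture('top');capture('top')"; python3 k.py -11 -0.4 22
```

```text
clock: 16.88
tcp_pos: [0.4869, -0.1859, 0.2123]
eef_rot: [-177.9, -2.1, 104.3]
force: [0.4, -0.7, -2.8]
finger_gap: 0.0081
keyL rel screw [-18.8  -1.8  22.2] keyR [-18.8  -1.8  20.7] plate-in-stand euler [0.71 2.05 0.04]
t 16.98 mean [-18.8  -1.8  21.4] tool shift [ 1.5  7.8 -0.8] twist 0.0007 F stand [-1.  -0.2 -3.4] gap 7.9 tcp z 212.4
```

```bash
python3 -m handwheel '[[[1.5,8,-0.8,0,1]]]'; python3 -c "
from rig import *
capture('top');capture('top')"; python3 k.py -1 -0.4 22
```

```text
clock: 17.1
tcp_pos: [0.4957, -0.1823, 0.2129]
eef_rot: [-177.9, -2.1, 104.3]
force: [0.3, -0.7, -2.6]
finger_gap: 0.0083
keyL rel screw [-9.7 -0.4 22.9] keyR [-9.7 -0.4 21.5] plate-in-stand euler [0.69 2.   0.06]
t 17.2 mean [-9.7 -0.4 22.2] tool shift [-0.   8.7 -0.1] twist 0.001 F stand [ 0.6  0.6 -3.7] gap 7.3 tcp z 213.2
```

```bash
python3 -m handwheel '[[[0,5,0,0,1]]]'; python3 -c "
from rig import *
capture('top');capture('top')"; python3 k.py -1 -0.4 22;python3 -m handwheel '[[[0,3.5,0,0,1]]]'; python3 -c "
from rig import *
capture('top');capture('top')"; python3 k.py -1 -0.4 22
```

```text
clock: 17.32
tcp_pos: [0.5015, -0.1809, 0.2129]
eef_rot: [-178.0, -2.1, 104.4]
force: [-1.0, -0.3, -3.5]
finger_gap: 0.0074
keyL rel screw [-4.1 -0.5 22.8] keyR [-4.  -0.5 21.4] plate-in-stand euler [0.67 1.97 0.07]
t 17.43 mean [-4.1 -0.5 22.1] tool shift [0.1 3.1 0. ] twist 0.0013 F stand [ 0.2  0.6 -2.8] gap 7.7 tcp z 213.1
clock: 17.55
tcp_pos: [0.5054, -0.18, 0.2129]
eef_rot: [-178.0, -2.1, 104.4]
force: [0.1, 0.4, -2.5]
finger_gap: 0.0078
keyL rel screw [-0.3 -0.6 22.7] keyR [-0.2 -0.6 21.3] plate-in-stand euler [0.67 1.95 0.07]
t 17.65 mean [-0.2 -0.6 22. ] tool shift [ 0.2 -0.8  0. ] twist 0.0013 F stand [ 0.8  0.2 -3. ] gap 7.6 tcp z 213.0
```

```bash
python3 look.py w6;python3 - <<'E'
from h import *
cv2.imwrite("pics/sc6.png",capture("scene")[:,:,::-1]);crop("pics/sc6.png","pics/s6.png",190,190,310,330,4.2)
E
```

```text
keyL rel screw [-0.7 -0.5 22.6] keyR [-0.6 -0.4 21.2] plate-in-stand euler [0.68 1.98 0.07]
```

View pics/w6o.png

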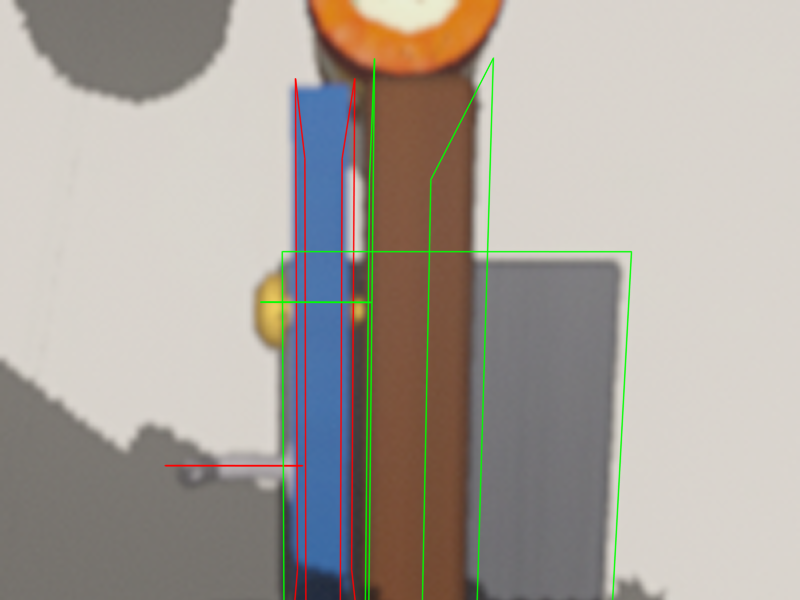

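View pics/s6.png

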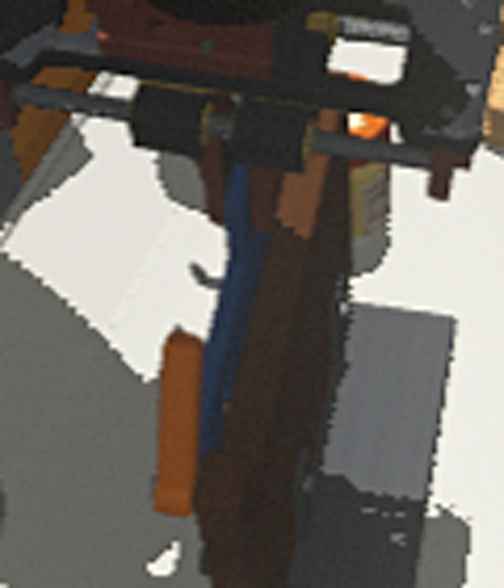

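The wrist view shows the left screw's head out in front of the plate at (272,310), with its shank behind at (358,310). The plate is through, so I'll lower it.

```bash
python3 -m handwheel '[[[0,0,6,0,1]]]'; python3 -c "
from rig import *
capture('top');capture('top')"; python3 k.py -1 -0.4 0;python3 -m handwheel '[[[0,0,6,0,1]]]'; python3 -c "
from rig import *
capture('top');capture('top')"; python3 k.py -1 -0.4 0
```

```text
clock: 18.02
tcp_pos: [0.5053, -0.1801, 0.2071]
eef_rot: [-178.1, -2.0, 104.4]
force: [0.4, 0.3, -2.6]
finger_gap: 0.0077
keyL rel screw [-1.5  0.1 15.9] keyR [-1.4  0.1 14.4] plate-in-stand euler [0.72 2.04 0.07]
t 18.12 mean [-1.5  0.1 15.2] tool shift [-1.1  1.  15.1] twist 0.0012 F stand [ 0.3  0.8 -3.5] gap 7.9 tcp z 206.1
clock: 18.25
tcp_pos: [0.5045, -0.1797, 0.2002]
eef_rot: [-178.0, -2.1, 104.4]
force: [-0.7, 0.8, -2.9]
finger_gap: 0.0081
keyL rel screw [-2.3  0.7  9.1] keyR [-2.2  0.8  7.5] plate-in-stand euler [0.78 2.12 0.07]
t 18.35 mean [-2.3  0.7  8.3] tool shift [-1.5  1.6  8.2] twist 0.0012 F stand [-0.6  0.5 -2.9] gap 7.6 tcp z 199.3
```

```bash
python3 -m handwheel '[[[-1.2,1,4,0,1]]]'; python3 -c "
from rig import *
capture('top');capture('top')"; python3 k.py -1 -0.4 0;python3 -m handwheel '[[[-0.5,0.5,3,0,1]]]'; python3 -c "
from rig import *
capture('top');capture('top')"; python3 k.py -1 -0.4 0
```

```text
clock: 18.48
tcp_pos: [0.5049, -0.1802, 0.1952]
eef_rot: [-177.9, -2.1, 104.4]
force: [-0.8, -0.6, -3.2]
finger_gap: 0.0077
keyL rel screw [-1.7 -0.2  4.5] keyR [-1.6 -0.2  2.8] plate-in-stand euler [0.8  2.16 0.07]
t 18.57 mean [-1.7 -0.2  3.7] tool shift [-0.3  0.8  3.6] twist 0.0012 F stand [ 0.4 -0.3 -3.4] gap 7.9 tcp z 194.6
clock: 18.7
tcp_pos: [0.5052, -0.1805, 0.1917]
eef_rot: [-177.9, -2.2, 104.4]
force: [-0.5, 2.4, 2.3]
finger_gap: 0.0084
keyL rel screw [-1.1 -0.7  1.6] keyR [-1.  -0.7 -0.1] plate-in-stand euler [0.79 2.14 0.07]
t 18.8 mean [-1.  -0.7  0.7] tool shift [0.3 0.1 0.7] twist 0.0012 F stand [-0.8  0.4 -2.2] gap 7.9 tcp z 191.7
```

```bash
python3 -m handwheel '[[[0,0,1,0,1]]]'; python3 k.py -1 -0.4 0; python3 -m handwheel '[[[0,0,0,0,-0.2],[0,0,0,0,-0.2],[0,0,0,0,-0.2],[0,0,0,0,-0.2]]]'; python3 k.py -1 -0.4 0; python3 look.py w7;python3 - <<'E'
from h import *
cv2.imwrite("pics/sc7.png",capture("scene")[:,:,::-1]);crop("pics/sc7.png","pics/s7.png",190,190,310,330,4.2)
E
```

```text
clock: 18.92
tcp_pos: [0.5054, -0.1803, 0.1913]
eef_rot: [-177.9, -2.2, 104.4]
force: [-3.3, 2.8, 8.1]
finger_gap: 0.0081
keyL rel screw [-0.8 -0.7  1.2] keyR [-0.8 -0.7 -0.5] plate-in-stand euler [0.78 2.11 0.06]
t 18.93 mean [-0.8 -0.7  0.4] tool shift [ 0.3 -0.2  0.4] twist 0.0011 F stand [-2.5  3.5  8.1] gap 8.1 tcp z 191.3
clock: 19.42
tcp_pos: [0.506, -0.1807, 0.1918]
eef_rot: [-178.0, -2.1, 104.4]
force: [0.4, 0.4, -0.5]
finger_gap: 0.044
keyL rel screw [-0.3 -1.2  1.6] keyR [-0.2 -1.2  0.1] plate-in-stand euler [0.72 2.03 0.06]
t 19.43 mean [-0.3 -1.2  0.8] tool shift [ 0.8 -0.7  0.9] twist 0.0011 F stand [ 0.5  0.3 -0.5] gap 44.0 tcp z 191.8
keyL rel screw [-0.4 -1.2  1.6] keyR [-0.3 -1.2  0.1] plate-in-stand euler [0.72 2.04 0.06]
```

View pics/w7o.png

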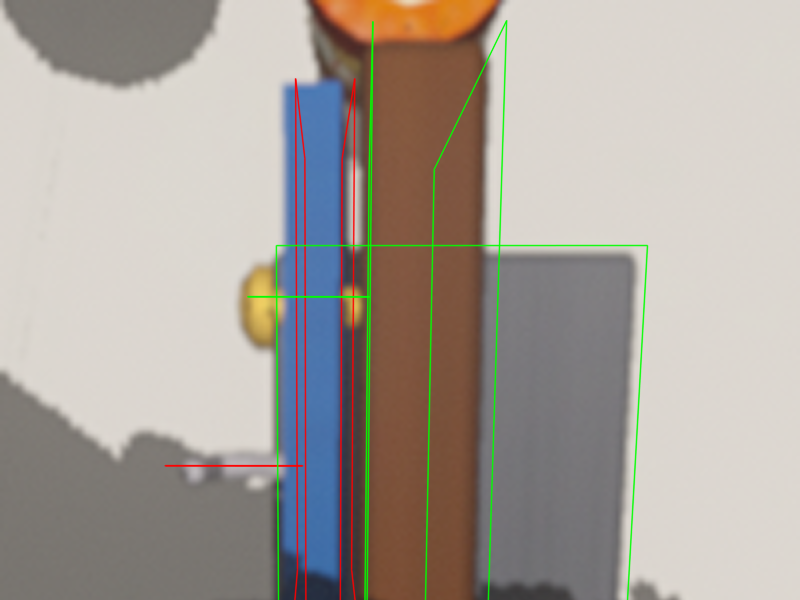

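View pics/s7.png

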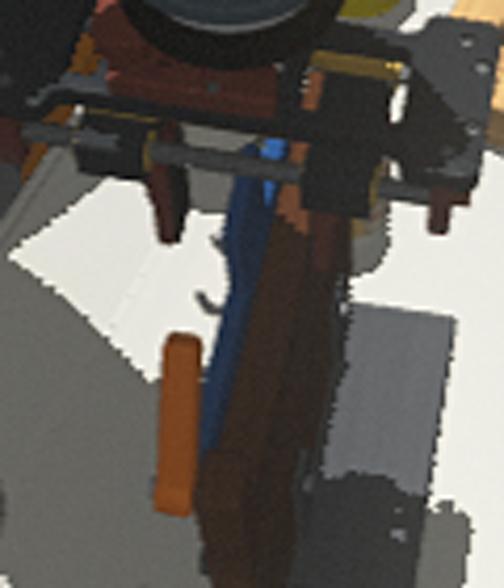

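```bash
python3 -m handwheel '[[[0,0,-15,0,-0.2],[0,0,-35,0,-0.2],[0,0,-40,0,0],[0,0,-40,0,1],[-40,0,0,0,1],[-40,0,0,0,1],[-40,0,0,0,1],[0,0,0,0,1]]]'; python3 - <<'E'
from h import *
cv2.imwrite("pics/top8.png",capture("top")[:,:,::-1]);cv2.imwrite("pics/w8.png",capture("wrist")[:,:,::-1])
cv2.imwrite("pics/sc8.png",capture("scene")[:,:,::-1]);crop("pics/sc8.png","pics/s8.png",190,190,310,330,4.2);crop("pics/top8.png","pics/t8.png",270,130,430,250,5)
E
```

```text
clock: 20.68
tcp_pos: [0.5436, -0.3037, 0.3309]
eef_rot: [-178.3, -1.8, 104.5]
force: [0.4, 0.3, -0.2]
finger_gap: 0.0007
```

View pics/w8.png

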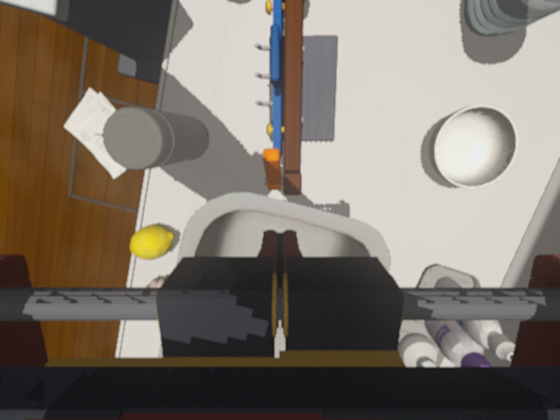

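View pics/s8.png

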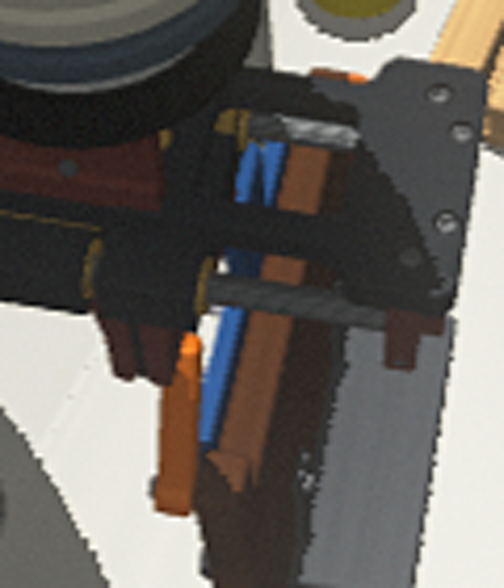

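View pics/t8.png

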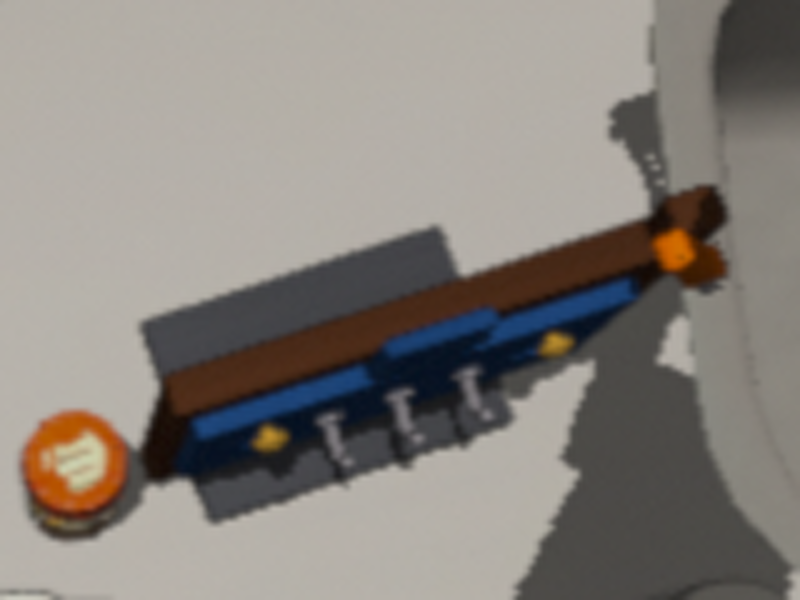

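```bash
python3 - <<'E'
from pl import *
x0,y0,k=270,130,5
P=dict(camera_params("top"));K=np.array(P["mtx"]).copy();S=np.array([[k,0,-x0*k+(k-1)/2],[0,k,-y0*k+(k-1)/2],[0,0,1]]);P["mtx"]=S@K
for z in(.24,.245,.25,.255):
    q=SR.T@(ray("top",675,250,z,P)-SO)*1000; print(np.round(q,1), "angle from z",round(float(np.arcsin((z-.187)/.067)),2) if z<.254 else "", "from y",np.round(np.arccos(np.clip((q[1]+112)/67,-1,1)),2))
b=cv2.imread("pics/t8.png")
wire(b,"top",P,SR,SR@np.array([-.009,0,.078])+SO)
cv2.imwrite("pics/t8o.png",b)
s=sense();print(np.round(SR.T@(s["tcp_pos"]-SO)*1000,1),s["eef_rot"])
E
```

```text
[ -8.8 -84.4 240. ] angle from z 0.91 from y 1.15
[ -9.6 -82.4 245. ] angle from z 1.05 from y 1.11
[-10.4 -80.4 250. ] angle from z 1.22 from y 1.08
[-11.1 -78.5 255. ] angle from z  from y 1.05
[ 3.000e-01 -1.282e+02  3.307e+02] [-178.28273113   -1.84172523  104.63236013]
```

View pics/t8o.png

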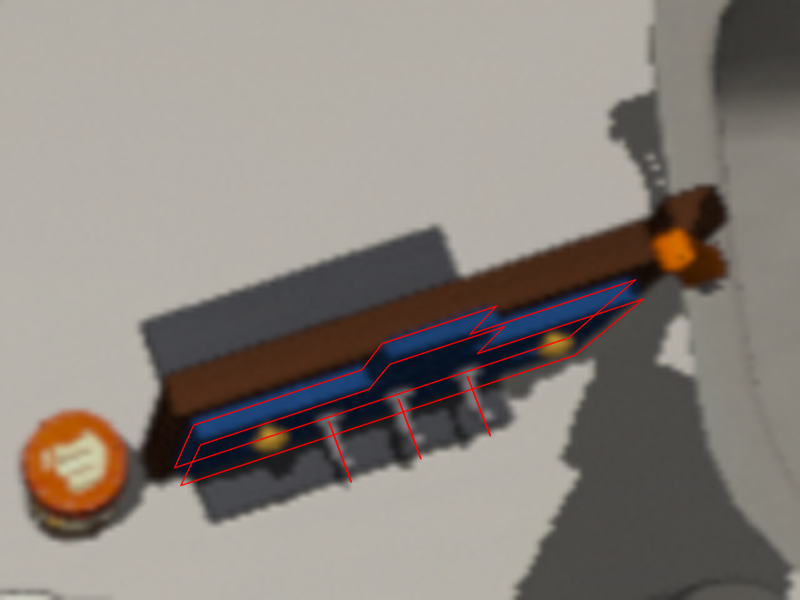

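```bash
cat > st.py <<'E'
import sys
from pl import *
t=np.array(list(map(float,sys.argv[1:4])))
s=sense();p=SR.T@(s["tcp_pos"]-SO)*1000
R=Ro.from_euler('xyz',s["eef_rot"],degrees=True).as_matrix()
print("t",round(float(s["clock"]),2),"stand pos",np.round(p,1),"shift",np.round(R.T@SR@(t-p),1),"F stand",np.round(SR.T@s["force"],1),"gap",round(s["finger_gap"]*1000,1),"rot",np.round(s["eef_rot"],1))
E
python3 st.py -10 -130 222; python3 -m handwheel '[[[-3,-8,30,0,1],[-2,0,40,0,1],[0,0,30,0,1],[0,0,0,0,1]]]'; python3 st.py -10 -130 222
```

```text
t 20.82 stand pos [ 3.000e-01 -1.282e+02  3.307e+02] shift [ -5.3  -7.  108.8] F stand [-0.3  1.2 -0.1] gap 0.1 rot [-178.3   -1.8  104.6]
clock: 21.32
tcp_pos: [0.5329, -0.3009, 0.2314]
eef_rot: [-178.4, -1.8, 104.9]
force: [0.2, -0.5, 0.7]
finger_gap: 0.0002
t 21.32 stand pos [  -9.7 -125.6  231.4] shift [-4.7 -0.1  9.3] F stand [ 0.1 -0.6  0.7] gap 0.2 rot [-178.4   -1.8  104.9]
```

```bash
python3 -m handwheel '[[[0,0,9,0,1],[7,0,0,0,1],[7,0,1,0,1],[6,0,1,0,1],[0,0,0,0,1]]]'; python3 st.py -10 -88 217
```

```text
clock: 21.95
tcp_pos: [0.5294, -0.2802, 0.2255]
eef_rot: [-178.7, -1.4, 105.0]
force: [1.1, 0.3, 0.1]
finger_gap: 0.0002
t 21.95 stand pos [  -7.9 -104.7  225.5] shift [16.5 -1.7  8.9] F stand [1.2 0.  0.1] gap 0.2 rot [-178.7   -1.4  105. ]
```

```bash
python3 -m handwheel '[[[6,-1,3,0,1],[6,-1,3,0,1],[5,0,3,0,1],[0,0,0,0,1]]]'; python3 st.py -10 -76 207; python3 - <<'E'
from h import *
cv2.imwrite("pics/sc9.png",capture("scene")[:,:,::-1]);crop("pics/sc9.png","pics/s9.png",190,190,310,330,4.2)
E
```

```text
clock: 22.45
tcp_pos: [0.5231, -0.2637, 0.217]
eef_rot: [-178.8, -1.3, 105.0]
force: [0.7, -0.5, 1.0]
finger_gap: 0.0005
t 22.45 stand pos [ -9.9 -87.2 217. ] shift [11.   0.2 10.3] F stand [ 0.6 -0.6  1. ] gap 0.5 rot [-178.8   -1.3  105. ]
```

View pics/s9.png

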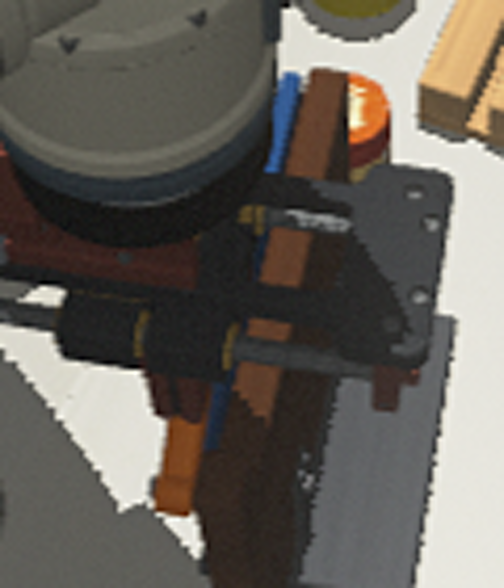

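```bash
python3 -m handwheel '[[[6,0,5,0,1],[5,0,5,0,1],[0,0,0,0,1]]]'; python3 st.py -10 -72 193; python3 -m handwheel '[[[2,0,5,0,1],[1,0,5,0,1],[0,0,0,0,1]]]'; python3 st.py -10 -72 193
```

```text
clock: 22.88
tcp_pos: [0.5197, -0.2523, 0.2066]
eef_rot: [-178.8, -1.4, 105.0]
force: [0.5, -0.0, 1.0]
finger_gap: 0.0005
t 22.88 stand pos [-10.3 -75.3 206.6] shift [ 2.9  0.6 13.6] F stand [ 0.5 -0.1  1. ] gap 0.5 rot [-178.8   -1.4  105. ]
clock: 23.25
tcp_pos: [0.5186, -0.2487, 0.1959]
eef_rot: [-178.8, -1.4, 105.0]
force: [0.3, 0.2, -0.4]
finger_gap: 0.0002
t 23.25 stand pos [-10.6 -71.6 195.9] shift [-0.5  0.6  2.9] F stand [ 0.3  0.2 -0.4] gap 0.2 rot [-178.8   -1.4  105. ]
```

```bash
python3 -m handwheel '[[[0,0,2,0,1],[0,0,2,0,1]]]'; python3 st.py -10 -72 193; python3 -m handwheel '[[[0,0,1.5,0,1],[0,0,1,0,1]]]'; python3 st.py -10 -72 193
```

```text
clock: 23.5
tcp_pos: [0.5186, -0.2485, 0.1929]
eef_rot: [-178.8, -1.4, 105.0]
force: [-4.4, 3.2, 19.7]
finger_gap: 0.0002
t 23.5 stand pos [-10.4 -71.3 192.9] shift [-0.7  0.4 -0.1] F stand [-3.5  4.2 19.7] gap 0.2 rot [-178.8   -1.4  105. ]
clock: 23.75
tcp_pos: [0.5186, -0.2484, 0.1932]
eef_rot: [-178.8, -1.4, 105.0]
force: [-3.0, 2.0, 8.5]
finger_gap: 0.0003
t 23.75 stand pos [-10.5 -71.2 193.2] shift [-0.8  0.5  0.2] F stand [-2.4  2.6  8.5] gap 0.3 rot [-178.8   -1.4  105. ]
```

The force stop at z = 193 mm matches the level latch. I'll back off and check.

```bash
python3 -m handwheel '[[[0,0,-15,0,1],[0,0,-40,0,1],[0,0,-40,0,1],[0,-20,-30,0,1],[0,-50,-10,0,1],[-30,-50,0,0,1],[-50,-40,0,0,1],[-50,-20,0,0,1],[-50,0,0,0,1],[0,0,0,0,1],[0,0,0,0,1]]]'; python3 - <<'E'
from pl import *
P0=camera_params("top");im=capture("top")[:,:,::-1].copy();cv2.imwrite("pics/top10.png",im);crop("pics/top10.png","pics/t10.png",270,130,430,250,5)
sc=capture("scene")[:,:,::-1];cv2.imwrite("pics/sc10.png",sc);crop("pics/sc10.png","pics/s10.png",110,170,310,350,4)
x0,y0,k=270,130,5
P=dict(P0);S=np.array([[k,0,-x0*k+(k-1)/2],[0,k,-y0*k+(k-1)/2],[0,0,1]]);P["mtx"]=S@np.array(P["mtx"])
b=cv2.imread("pics/t10.png");wire(b,"top",P,SR,SR@np.array([-.009,0,.078])+SO)
q=[proj("top",SR@np.array([-.009,y,.193])+SO,P) for y in(-.112,-.045)];cv2.polylines(b,[np.round(np.array(q)).astype(int)],False,(0,255,0),1)
cv2.imwrite("pics/t10o.png",b)
E
```

```text
clock: 25.12
tcp_pos: [0.3911, -0.4754, 0.338]
eef_rot: [-178.9, -1.2, 105.0]
force: [-0.0, 0.1, 0.1]
finger_gap: 0.0003
```

View pics/t10o.png

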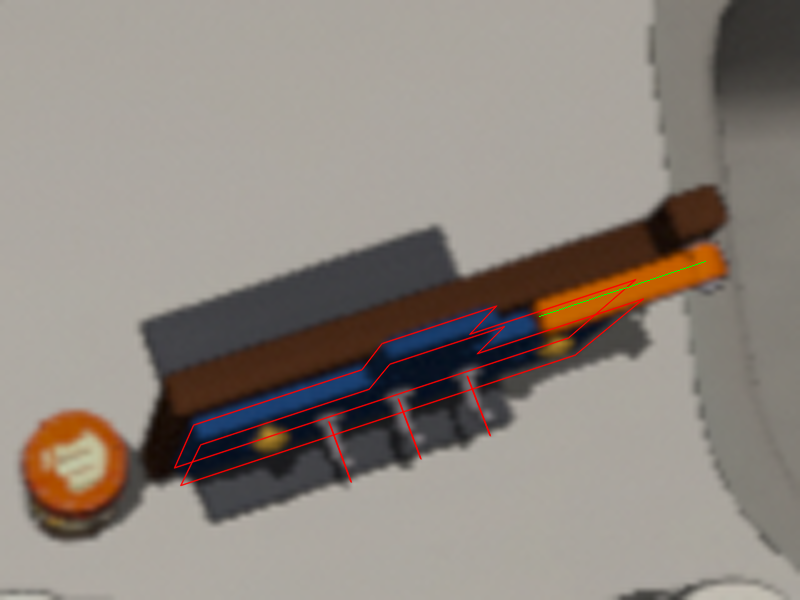

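View pics/s10.png

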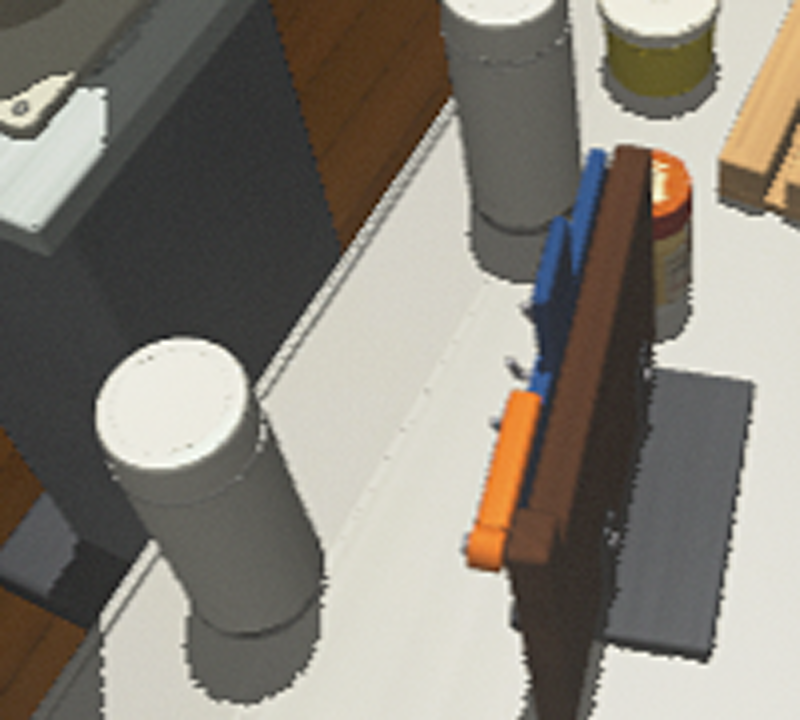

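View pics/top10.png

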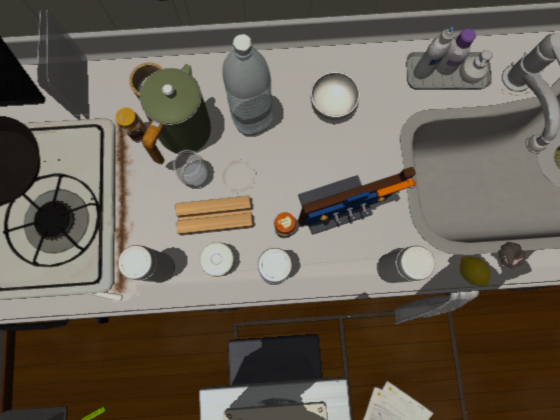

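```bash
python3 - <<'E'
from h import *
f=ray("top",415,263,.184);print(f,np.hypot(f[0]-.511,f[1]+.1768));print(sense()["force"]);print(hand_in())
E
```

```text
[ 0.37880735 -0.27801279  0.184     ] 0.16649001940649835
[1.12718241 0.02600405 0.35884848]
the job is handed in; nothing more can be done
None
```

I moved the flask, hung the hook plate on both screws, swung the latch down and handed the job in at about 25 s. No verdict came back, so this rests on my own last checks.

- **Flask:** in the last top and scene pictures it stands upright, with its top at pixel (415,263) in the top view. I measured it about 166 mm from the middle of the board's front.
- **Plate:** it is released with the hooks facing out. In the last top view it matches the outline of a fully hung plate to about 1 to 2 mm, and both screw heads show in front of it.
- **Latch:** pushing it down stopped on a force of about 20 N with the fingertips at z = 193 mm, the top of a level bar. The last pictures show it lying level over the plate's shoulder.
- **Bystanders:** the spice jar, tub and glass jar are at the same pixels as at the start. The arm is clear of everything.

**Disagreements:** the wrist camera put points about 1.5 to 2 mm off the other two views, and I allowed for it. The tool had drifted to a tilt of about 3°, so the plate went on leaning about 2°, and it settled by itself once released.

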